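Run the tipping prep tray along its rail and empty it into the blue bowl

TASK

With the amber jar moved out of the tray's way and stood upright on a free spot of the worktop, loosen the red clamp knob, slide the tray along its rail until its open lip is over the blue bowl, and screw the clamp fully tight again. Then tip the tray up by its black handle until all four shortbread pieces have slid into the blue bowl, and lower it gently until it lies flat again. Do not force the carriage while it is clamped, do not let the tray or its carriage bump the jar, and leave both bowls and all other things where they stand.

Things in the scene. Friction and masses are not known exactly. Their poses are not given: they have to be found in the camera images.
- station: Fixed aluminium rail, 680 long (along its y axis), 34 wide, top 42 above the worktop; origin on the worktop under its middle, its x points away from the robot to the bowls. It carries the black carriage, the red clamp knob and the steel tray. It stands at a different place and yaw (up to 0.2 rad) each time.
- carriage (a joint): Carriage position along the rail (m) = y of the tray's centreline in the station's frame; -0.22 to 0.22, starts at 0. Block 62 (x) by 226 (y, -74 to +152 of the centreline), top at height 65. The tray and its bracket arms sweep the jar's lane: 148 wide, out to x +150, heights 60 to 144. Clamped, friction holds it; loose, it slides with about 1 N and can be moved by the knob.
- clamp (a joint): Clamp knob: 0 = fully loose, 1.4 rad = fully tight (the stops). Clockwise seen from above tightens and raises the value. It bites from about 1.0 on; it counts as loose under 0.35 and tight over 1.15. Starts tight.
- clamp_grip (a point): Grip point of the red knob, on its upright axis, at height 126, at x 0, y +130 of the tray's centreline in the station's frame. The grip is a bar 44 long (this point's x) and 14 thick (its y), heights 103 to 133, on a disc of radius 22. The point turns with the knob: the bar points 0.7 rad left of the station's x when loose, 0.7 rad right of it when tight.
- tray (a joint): Tilt of the tray: 0 = flat, up to 1.25 rad as its handle is lifted; it falls back by its own weight (350 g). Hinge parallel to the rail, at x +130 in the station's frame, height 118. The pieces slide off between about 0.6 and 1.1 rad.
- tray_handle (a point): Middle of the tray's round black handle bar: 12 thick, 100 long, parallel to the rail, on the robot's side of the tray, height 132 when flat, at x -67 in the station's frame: 197 from the hinge in x, 14 above it. 34 clear between the bar and the tray's rear wall; the bar's two stalks are 46 either side of its middle.
- tray_lip (a point): Middle of the tray's open lip, where the pieces leave, x +150 in the station's frame, 122 above the worktop when flat. Tray: steel, inside 153 to 175 long, 108 wide, side and rear walls 26 high.
- bowl_blue: Loose blue ceramic bowl, rim radius 85, 65 high; origin at the centre of its underside. It stands beyond the rail, left or right, its centre about 205 from the rail's axis. The tray is to be emptied into it.
- bowl_white: Same bowl in white, on the other side; not to be used or moved.
- jar: Closed amber glass jar with a wooden lid, radius 25, 150 high, 250 g; origin at the centre of its underside. It stands in the tray's path, between the rail and the blue bowl.
- mill: Dark wooden pepper mill, radius 27, 155 high, between the two bowls; leave it.
- mug: Cream mug, radius 40, 90 high; leave it.
- soap_a: Clear soap bottle, radius 32, 150 high; leave it.
- soap_b: Second such bottle; leave it.
- oil: Green oil bottle, radius 30, 210 high; leave it.
- sponge: Yellow sponge block, 100 x 65 x 30; leave it.
- piece0: Loose shortbread piece, 36 x 26 x 16 block, 20 g, lying in the tray; origin at the centre of its underside.
- piece1: Loose shortbread piece, disc of radius 17, 16 thick, 20 g, lying in the tray; origin at the centre of its underside.
- piece2: Loose shortbread piece, 36 x 26 x 16 block, 20 g, lying in the tray; origin at the centre of its underside.
- piece3: Loose shortbread piece, disc of radius 17, 16 thick, 20 g, lying in the tray; origin at the centre of its underside.

How it is judged (in metres and radians):
On the way, in this order (a step that is already met when the one before it is completed fails the run):
1. the clamp is loosened (value of joint clamp below 0.35 rad), for 0.1 s.
2. the tray, still flat and loaded, is clamped tight with its lip over the blue bowl (horizontal distance between tray_lip and bowl_blue below 0.085 m and value of joint clamp above 1.15 rad and value of joint tray below 0.15 rad and x of each of piece0, piece1, piece2, piece3 in the frame of station below 0.16 m and height (world z) of each of piece0, piece1, piece2, piece3 above 0.11 m), for 0.2 s.
3. the tray is tipped (value of joint tray above 0.5 rad), for 0.1 s.
At the end, for the whole second after the job is handed in: All four pieces at rest in the blue bowl (within 85 mm of its centre, below 65 mm), the tray flat again (under 0.06 rad), its lip within 85 mm of the blue bowl's centre, the clamp tight (over 1.15 rad), and the jar upright on the worktop (within 0.15 rad) (horizontal distance between each of tray_lip, piece0, piece1, piece2, piece3 and bowl_blue below 0.085 m and value of joint clamp above 1.15 rad and value of joint tray below 0.06 rad and angle between jar's own z axis and vertical below 0.15 rad and height (world z) of jar below 0.01 m and linear speed of jar below 0.02 m/s and height (world z) of each of piece0, piece1, piece2, piece3 below 0.065 m and linear speed of each of piece0, piece1, piece2, piece3 below 0.03 m/s); the robot touches nothing.
It fails at once if the tray or carriage bumps the jar (over 3 N) (contact force between carriage and jar above 3 N).
It fails at once if the jar is knocked over (angle between jar's own z axis and vertical above 0.7 rad).
It fails at once if the carriage is forced along while clamped (value of joint clamp above 1.15 rad and (velocity of joint carriage above 0.06 m/s or velocity of joint carriage below -0.06 m/s)).
It fails at once if the tray is dropped (falls faster than 3 rad/s) (velocity of joint tray below -3 rad/s).
It fails at once if a bowl or bystander is moved by more than 30 mm or tipped (distance of any of bowl_white, mill, mug, soap_a, soap_b, oil, sponge, bowl_blue from where it was at the start of the episode above 0.03 m or angle between any of bowl_white, mill, mug, soap_a, soap_b, oil, sponge, bowl_blue's own z axis and vertical above 0.4 rad).
It also fails if it takes over 72 s, if anything falls off the work surface, if the arm or the gripper's body presses on something with over 40 N, if the wrist force passes 120 N, or if a joint passes its speed limit or range.

ROBOT

A 6-joint arm with a two-finger parallel gripper is mounted at the origin on the work surface. World frame = base frame: x ahead of the robot, y to its left, z up, the work surface at z = 0. Lengths are in m, angles in degrees, forces in N, time in s.
With the tool pointing down it reaches from about 0.4 to 0.825 m from the base axis. Payload 7 kg.
Tool frame: the origin (TCP) lies midway between the tips of the shut fingers; the grasp point (between the pads) lies 19 mm behind it; z points along the fingers, y is the direction in which the jaws open and shut (so a half turn about z gives the same grasp; the last joint's range is limited). The gripper opens to 88 mm and grips with 3 to 60 N. Pads are 19 mm wide; open, the fingers measure 130 mm over their backs; the gripper's body (78 mm by 193 mm) begins 47 mm behind the grasp point.
Start: joints at [88.528, 20.546, 0.682, 0, -70.136, -16.507], TCP at [0.208, 0.642, 0.204] pointing down, gripper open.
Joint ranges: [-176.03, 176.03], [-82.01, 121.73], [-58.28, 71.71], [-173.87, 95.51], [-174.79, -0.11], [-173.66, 173.66]. Speed limits (degrees/s): [136.94, 136.94, 172.46, 180, 180, 180].

INTERFACE

Orientations are given as a 3x3 rotation matrix whose columns are the frame's x, y, z axes.
In Python, from rig import robot gives the robot as it stands. Calls block until the motion is done:
- robot.goto(position, orientation): joint-space move of the TCP to a pose.
- robot.servo_line(position, ori=None, speed=0.15): straight line of the TCP; ori=None keeps the orientation; speed is the mean speed in m/s.
- robot.movej(angles): joint-space move.
- robot.move_gripper(opening): opening from 0.0 (shut) to 1.0 (fully open); the grip force is fixed at half the most; returns when the fingers have stopped.
- robot.dwell(seconds).
- robot.ik(position, orientation): joint angles nearest the present ones, or None.
- robot.grab_frame(name): name is "scene" or "top" or "wrist"; returns (picture, depth): 384x512x3 uint8, red, green, blue; 384x512 float32, m along the optical axis (not along the pixel's ray), 0 where there is no reading.
- robot.camera_info(name): a dict with "vfov" (degrees; the focal length in pixels is half the picture's height over the tangent of half this angle, whatever the lens; pixels are square), "cx", "cy" (the principal point, pixels), "view" (4x4, takes a point from world to camera coordinates); the wrist camera has in their place "T_tool_cam" (4x4, takes a point from camera to tool coordinates, whose origin is the TCP and whose axes are the flange's). Camera axes: x right, y down, z forward; pixel columns grow to the right and rows downward; lengths in m; the calibration is good to about 2 mm. A picture is of the moment at which its call begins: read the wrist's pose just before it. camera_info takes no time and is no camera call.
A pose or a line that the arm cannot do raises robot.Unreachable and nothing moves.
- robot.job_done(): hands the job in, once; it reports no verdict.
Readings, each from a call of its own:
- robot.read_t(): time.
- robot.read_qpos(): joint angles.
- robot.read_qvel(): joint speeds.
- robot.read_effort(): joint torques, N m.
- robot.read_position(): TCP position.
- robot.read_tcp_rot(): TCP orientation.
- robot.read_force(): force on the tool from outside, world axes, zero at the start.
- robot.read_ft_torque(): the same for the moment, N m.
- robot.read_grip_width(): opening from 0.0 (shut) to 1.0 (fully open).
Only numpy, scipy, OpenCV 4.12 (cv2) and the standard library are available. Lean on these libraries where they do the work, as an engineer would, in place of code of your own. Each camera call takes 0.05 s, during which the arm holds its last target.

## Working session

There is one attempt and no reset: what is moved stays moved. The work goes in short steps, each a Python script; the robot and the scene stay as the last script left them, time stands still between calls to the robot, and variables do not carry over. Pictures are saved under pics/ and viewed, and the job is handed in when it is done.

```bash
ls; mkdir -p pics
python3 - <<'E'
from rig import robot
import cv2,numpy as np
for n in ("scene","top","wrist"):
    p,d=robot.grab_frame(n); cv2.imwrite(f"pics/{n}0.png",p[:,:,::-1]); np.savez(f"pics/{n}0.npz",p=p,d=d)
    print(n,robot.camera_info(n))
print(robot.read_t(),robot.read_tcp_rot(),robot.read_grip_width())
E
```

```text
pics
scene {'vfov': 44.99636910320242, 'cx': 240.49784834091892, 'cy': 193.24697809947946, 'view': array([[-0.83796926,  0.54554441,  0.01374105,  0.47106525],
       [ 0.45401827,  0.71091118, -0.53709655, -0.16913412],
       [-0.30277868, -0.44383171, -0.84340885,  1.68985056],
       [ 0.        ,  0.        ,  0.        ,  1.        ]])}
top {'vfov': 54.6010996946787, 'cx': 260.3116343054475, 'cy': 193.72168087696772, 'view': array([[ 0.02590728, -0.99953903,  0.01582865, -0.06013667],
       [-0.99477456, -0.02734152, -0.09836673,  0.54445811],
       [ 0.09875416, -0.01319752, -0.99502434,  1.40680358],
       [ 0.        ,  0.        ,  0.        ,  1.        ]])}
wrist {'vfov': 69.42891589159431, 'cx': 249.78251274260373, 'cy': 191.60016762207394, 'T_tool_cam': array([[ 8.24616983e-05, -9.54867177e-01, -2.97033109e-01,
         8.05812409e-02],
       [ 9.99999995e-01,  9.36729677e-05, -2.35109960e-05,
         8.59577238e-04],
       [ 5.02738512e-05, -2.97033106e-01,  9.54867180e-01,
        -1.80606574e-01],
       [ 0.00000000e+00,  0.00000000e+00,  0.00000000e+00,
         1.00000000e+00]])}
0.15 [[ 9.51136135e-01 -3.08771732e-01 -2.64242829e-04]
 [-3.08771818e-01 -9.51135340e-01 -1.23690344e-03]
 [ 1.30590125e-04  1.25805430e-03 -9.99999200e-01]] 1.0036703435411074
```

View pics/scene0.png

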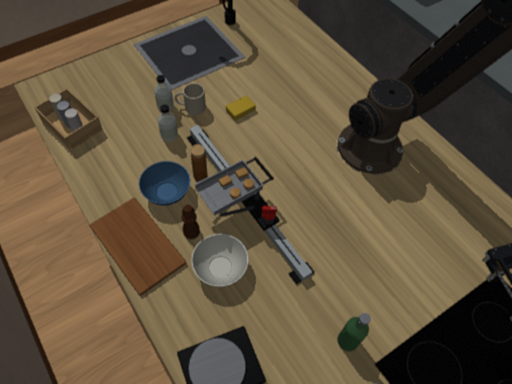

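View pics/top0.png

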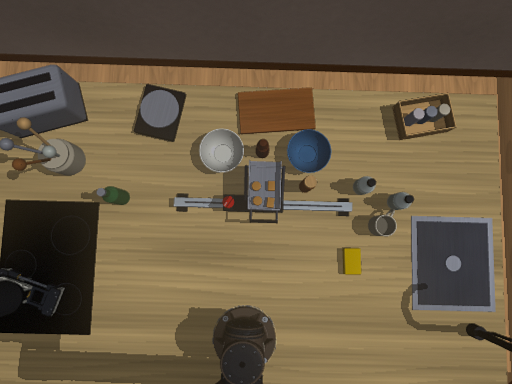

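View pics/wrist0.png

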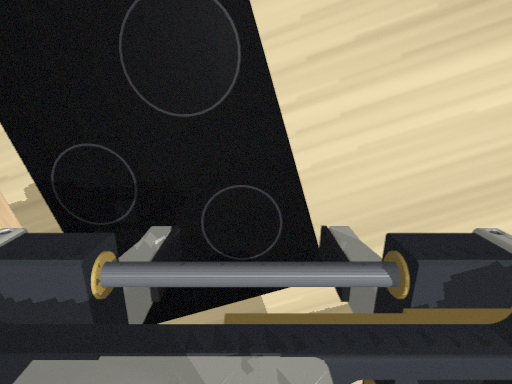

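The top view shows the station at about (264,200). The red knob is at (229,202), the handle at (264,221), the blue bowl at (309,151) on the robot's right, the jar at (310,184) and the white bowl at (221,151). Next I'll measure these.

```bash
cat > h.py <<'E'
import numpy as np,cv2
from rig import robot
def cam(n):
    c=robot.camera_info(n); f=192/np.tan(np.radians(c["vfov"])/2); V=c["view"]; return c,f,V
def ray(n,u,v,z):
    c,f,V=cam(n); R=V[:3,:3]; o=-R.T@V[:3,3]; d=R.T@np.array([(u-c["cx"])/f,(v-c["cy"])/f,1]); return o+d*(z-o[2])/d[2]
def proj(n,P):
    c,f,V=cam(n); q=V[:3,:3]@P+V[:3,3]; return np.array([c["cx"]+f*q[0]/q[2],c["cy"]+f*q[1]/q[2]])
def cloud(n,d):
    c,f,V=cam(n); v,u=np.mgrid[:384,:512]; q=np.stack([(u-c["cx"])/f*d,(v-c["cy"])/f*d,d],-1); return (q-V[:3,3])@V[:3,:3]
E
python3 - <<'E'
from h import *
a=np.load("pics/top0.npz"); P=cloud("top",a["d"]); ok=a["d"]>0
hsv=cv2.cvtColor(a["p"],cv2.COLOR_RGB2HSV)
H,S,V=[hsv[...,i].astype(int) for i in range(3)]
def rep(n,m):
    m=m&ok; k,l,st,ce=cv2.connectedComponentsWithStats(m.astype(np.uint8))
    for i in range(1,k):
        if st[i,4]>15:
            q=P[l==i]; print(n,st[i],ce[i].round(1),"med",np.median(q,0).round(3),"zmax",np.percentile(q[:,2],[50,95]).round(3))
X=P[...,0];Y=P[...,1];Z=P[...,2]
reg=(X>0.3)&(X<0.8)&(abs(Y)<.6)
rep("red",reg&((H<6)|(H>174))&(S>150)&(V>80))
rep("blue",reg&(H>95)&(H<120)&(S>100))
# rim circles
for n,c in(("blue",(309,151)),("white",(221,151))):
    p=ray("top",*c,0.065); m=(np.hypot(X-p[0],Y-p[1])<.11)&(Z>.055)&(Z<.075)&ok&(X>p[0]-.085)
    q=P[m]; A=np.c_[2*q[:,:2],np.ones(len(q))]; s=np.linalg.lstsq(A,(q[:,:2]**2).sum(1),rcond=None)[0]
    print(n,p,len(q),"circ",s[:2],np.sqrt(s[2]+s[0]**2+s[1]**2))
# rail
m=ok&(Z>.036)&(Z<.048)&reg&(X<.62)&(S<60)
q=P[m][:,:2]; print(len(q)); vx=cv2.fitLine(q.astype(np.float32),cv2.DIST_HUBER,0,.01,.01).ravel(); print("rail",vx)
t=(q-vx[2:])@vx[:2];n=(q-vx[2:])@np.array([-vx[1],vx[0]]);print(np.percentile(t,[0,1,99,100]),np.percentile(n,[1,5,95,99]))
# tall things
m=ok&(Z>.135)&(Z<.25)&(X>.2)&(X<.9)&(abs(Y)<.7); rep("tall",m)
cv2.imwrite("pics/topc.png",cv2.resize(a["p"][110:300,150:420,::-1],None,fx=2.9,fy=2.9,interpolation=cv2.INTER_CUBIC))
b=np.load("pics/scene0.npz");cv2.imwrite("pics/scc.png",cv2.resize(b["p"][60:300,120:340,::-1],None,fx=2.5,fy=2.5,interpolation=cv2.INTER_CUBIC))
E
```

```text
red [223 196  11  12  99] [228.2 201.3] med [0.507 0.07  0.105] zmax [0.105 0.135]
blue [ 287  130   43   42 1142] [305.3 149.5] med [ 0.729 -0.218  0.018] zmax [0.018 0.061]
blue [ 0.71049898 -0.22604768  0.065     ] 253 circ [ 0.71260461 -0.22536368] 0.0807367076724587
white [0.70069414 0.10809422 0.065     ] 257 circ [0.70533801 0.1070065 ] 0.08066948422410823
1049
rail [ 0.005922    0.9999825   0.5063012  -0.10378022]
[-0.46745394 -0.44202274  0.3819383   0.38610801] [-0.06243041 -0.01616927  0.01564743  0.06827824]
tall [ 49  83  24  32 566] [59.5 98.7] med [0.846 0.67  0.179] zmax [0.179 0.188]
tall [ 51 139  18  29 330] [ 59.3 153.3] med [0.657 0.673 0.14 ] zmax [0.14  0.146]
tall [258 139  10  10  73] [262.9 143.2] med [ 0.715 -0.049  0.149] zmax [0.149 0.157]
tall [248 160  34  63 248] [264.4 201.2] med [ 0.483 -0.06   0.141] zmax [0.141 0.147]
tall [304 175  13  13 133] [310.2 181.1] med [ 0.584 -0.219  0.149] zmax [0.149 0.153]
tall [367 178   9   9  63] [371.2 182. ] med [ 0.587 -0.437  0.148] zmax [0.148 0.152]
tall [252 181   9  10  57] [256.  185.1] med [ 0.566 -0.028  0.138] zmax [0.138 0.141]
tall [268 181   7  10  50] [271.  185.3] med [ 0.566 -0.081  0.137] zmax [0.137 0.141]
tall [ 97 186  20  16 219] [107.4 193.2] med [0.519 0.482 0.153] zmax [0.153 0.213]
tall [405 195   9   8  62] [408.9 198.5] med [ 0.531 -0.572  0.148] zmax [0.148 0.153]
tall [253 196   9   9  56] [257.  199.9] med [ 0.512 -0.033  0.138] zmax [0.138 0.142]
tall [267 197   8  11  54] [270.1 202.1] med [ 0.506 -0.079  0.139] zmax [0.139 0.142]
```

View pics/topc.png

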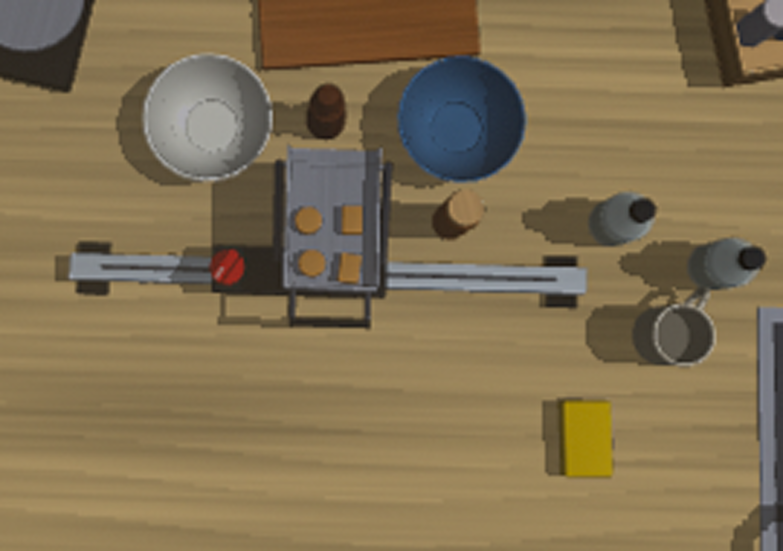

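View pics/scc.png

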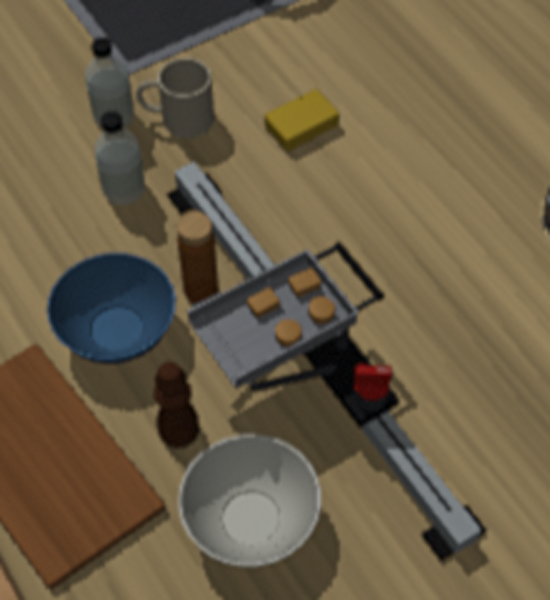

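The crop shows the rail from about (73,267) to (584,280), the jar lid at (466,207), the handle bar at (330,324) and the knob at (228,267). I'll refine the rail line.

Run:
```python
from h import *
a=np.load("pics/top0.npz"); P=cloud("top",a["d"]); ok=a["d"]>0
hsv=cv2.cvtColor(a["p"],cv2.COLOR_RGB2HSV);S=hsv[...,1].astype(int);X,Y,Z=P[...,0],P[...,1],P[...,2]
e1=ray("top",150+73/2.9,110+267/2.9,.042);e2=ray("top",150+584/2.9,110+280/2.9,.042);print("ends",e1,e2,np.linalg.norm(e1-e2),"mid",(e1+e2)/2)
d=(e1-e2)[:2];d/=np.linalg.norm(d)
m=ok&(Z>.034)&(Z<.05)&(S<70)&(X>.42)&(X<.58)&(Y>-.41)&(Y<.3); q=P[m][:,:2]
rel=(q-e2[:2])@np.array([d[1],-d[0]]); q=q[abs(rel)<.022]
l=cv2.fitLine(q.astype(np.float32),cv2.DIST_HUBER,0,.01,.01).ravel();l*=1
y=l[:2]*np.sign(l[1]); x=np.array([y[1],-y[0]]); t=(q-l[2:])@y;n=(q-l[2:])@x
print("rail n",len(q),"yaw",np.arctan2(-y[0],y[1]),"len",t.min(),t.max(),"width",np.percentile(n,[1,99]))
mid=l[2:]+y*(t.min()+t.max())/2+x*np.percentile(n,[1,99]).mean();print("mid",mid)
# handle bar : dark, z .12-.145
m=ok&(Z>.12)&(Z<.146)&(X>.40)&(X<.47)&(abs(Y+.05)<.08);q=P[m];print("handle",len(q),q.mean(0),q.min(0),q.max(0))
# jar from rim: lid ray
for n in("top",):
    m=ok&(Z>.142)&(Z<.16)&(np.hypot(X-.584,Y+.219)<.04);q=P[m];print("jar lid",q.mean(0),q.min(0),q.max(0))
b=np.load("pics/scene0.npz");Q=cloud("scene",b["d"])
m=(b["d"]>0)&(Q[...,2]>.142)&(Q[...,2]<.16)&(np.hypot(Q[...,0]-.584,Q[...,1]+.219)<.05);q=Q[m];print("jar lid scene",q.mean(0),q.min(0),q.max(0))
hs=cv2.cvtColor(b["p"],cv2.COLOR_RGB2HSV);m=((hs[...,0]<6)|(hs[...,0]>174))&(hs[...,1]>150)&(hs[...,2]>80)&(b["d"]>0)&(Q[...,2]>.125)&(abs(Q[...,1])<.3);q=Q[m];print("knob scene",q.mean(0),q.min(0),q.max(0))
h=hsv;m=((h[...,0]<6)|(h[...,0]>174))&(h[...,1]>150)&(h[...,2]>80)&ok&(Z>.125)&(abs(Y)<.3);q=P[m];print("knob top",len(q),q.mean(0),q.min(0),q.max(0))
for n,P_,dd in(("top",P,a["d"]),("scene",Q,b["d"])):
  for c,r in(((.71,-.226),"blue"),((.703,.107),"white")):
    m=(dd>0)&(abs(P_[...,2]-.064)<.006)&(np.hypot(P_[...,0]-c[0],P_[...,1]-c[1])<.095)&(np.hypot(P_[...,0]-c[0],P_[...,1]-c[1])>.07)
    q=P_[m][:,:2];s=np.linalg.lstsq(np.c_[2*q,np.ones(len(q))],(q**2).sum(1),rcond=None)[0];print(n,r,len(q),s[:2],np.sqrt(s[2]+s[:2]@s[:2]))
  m=(dd>0)&(abs(P_[...,2]-.03)<.01)&(hsv[...,2]>0)&(P_[...,0]>.2)&(P_[...,0]<.45)&(P_[...,1]<-.2)&(P_[...,1]>-.6);q=P_[m];print("sponge",len(q),q.mean(0) if len(q) else 0)
```

```text
ends [0.50372907 0.27667779 0.042     ] [ 0.50476406 -0.39423042  0.042     ] 0.6709090095804899 mid [ 0.50424657 -0.05877632  0.042     ]
rail n 1040 yaw -0.0022409717 len -0.3226727079533871 0.3574438938010061 width [-0.01660656  0.01666815]
mid [ 0.50675084 -0.05775946]
handle 126 [ 0.44388754 -0.05661894  0.1361761 ] [ 0.43414297 -0.10594275  0.12929751] [ 0.4690359  -0.00932401  0.14341138]
jar lid [ 0.58374119 -0.22032033  0.14908089] [ 0.56214909 -0.24061748  0.14420525] [ 0.60605725 -0.19800615  0.15601472]
jar lid scene [ 0.58803561 -0.21765422  0.14928797] [ 0.56457172 -0.24225947  0.14206676] [ 0.6094739  -0.19666493  0.15541572]
knob scene [0.5144189  0.07037819 0.13166915] [0.49389711 0.05887531 0.12806969] [0.52980859 0.08727851 0.13792727]
knob top 40 [0.50879448 0.07078713 0.13174777] [0.4884407  0.05955854 0.12559857] [0.52467061 0.08732235 0.1382692 ]
top blue 201 [ 0.71281233 -0.22563461] 0.08130408251195655
top white 209 [0.70548168 0.10698345] 0.08109375005651674
sponge 498 [ 0.31165366 -0.41042215  0.02920074]
scene blue 256 [ 0.71570006 -0.22369834] 0.0814508192698385
scene white 338 [0.70852128 0.10922122] 0.0811628823078182
sponge 432 [ 0.32557863 -0.41469197  0.02902778]
```

```bash
cat >> h.py <<'E'
def down(yaw):  # tool x axis at yaw, z down
    c,s=np.cos(yaw),np.sin(yaw); return np.array([[c,s,0],[s,-c,0],[0,0,-1.]])
def wcloud(d,T,R):
    c=robot.camera_info("wrist"); f=192/np.tan(np.radians(c["vfov"])/2); v,u=np.mgrid[:384,:512]
    q=np.stack([(u-c["cx"])/f*d,(v-c["cy"])/f*d,d],-1); M=c["T_tool_cam"]; q=q@M[:3,:3].T+M[:3,3]; return q@np.asarray(R).T+T
def wshot(name):
    T=np.array(robot.read_position());R=np.array(robot.read_tcp_rot());p,d=robot.grab_frame("wrist")
    cv2.imwrite(f"pics/{name}.png",p[:,:,::-1]);np.savez(f"pics/{name}.npz",p=p,d=d);return p,d,wcloud(d,T,R)
E
python3 - <<'E'
from h import *
for p,y in (((.586,-.219,.3),0),((.586,-.219,.1),0),((.586,-.219,.36),0),((.40,.28,.12),0),((.511,.071,.108),-.7),((.511,.071,.108),.7),((.511,-.1,.108),.7),((.44,-.225,.113),np.pi/2),((.44,-.225,.113),-np.pi/2),((.581,-.225,.288),np.pi/2),((.581,-.225,.288),-np.pi/2)):
    print(p,y,robot.ik(p,down(y)))
T=np.array(robot.read_position())
robot.servo_line(T+[0,0,.15],speed=.25)
robot.goto((.55,-.219,.36),down(0))
p,d,W=wshot("w1")
print(robot.read_t(),robot.read_position(),robot.read_force())
m=(d>0)&(W[...,2]>.14)&(W[...,2]<.157)&(np.hypot(W[...,0]-.586,W[...,1]+.219)<.06);q=W[m]
print(len(q),q.mean(0) if len(q) else 0,q.min(0),q.max(0))
E
```

```text
(0.586, -0.219, 0.3) 0 [ -2.63770776  13.40324372   3.01776905   0.         -79.61452534
  92.63770776]
(0.586, -0.219, 0.1) 0 [ -2.63770776  20.67897615 -13.6134607    0.         -55.70756315
  92.63770776]
(0.586, -0.219, 0.36) 0 [ -2.63770776  12.72755972   9.61444519   0.         -86.88688548
  92.63770776]
(0.4, 0.28, 0.12) 0 [ 58.12220871   7.24760021 -29.15905805   0.         -53.59334173
  31.87779129]
(0.511, 0.071, 0.108) -0.7 [ 29.73510286  10.60524468 -26.810833     0.         -52.58392233
  20.15785148]
(0.511, 0.071, 0.108) 0.7 [ 29.73510286  10.60524468 -26.810833     0.         -52.58392233
 100.3719428 ]
(0.511, -0.1, 0.108) 0.7 [ 10.54167517  11.0409845  -26.24152788   0.         -52.71748762
 119.56537049]
(0.44, -0.225, 0.113) 1.5707963267948966 None
(0.44, -0.225, 0.113) -1.5707963267948966 [ -4.2466734    8.26665484 -28.99791994   0.         -52.73542521
   4.2466734 ]
(0.581, -0.225, 0.288) 1.5707963267948966 None
(0.581, -0.225, 0.288) -1.5707963267948966 [ -3.24029772  13.37477771   1.46896449   0.         -78.09418678
   3.24029772]
4.1833 [ 0.55024973 -0.2184273   0.35989845] [ 0.67624706 -0.94208133  0.23800137]
806 [ 0.58460198 -0.22080925  0.15000393] [ 0.56171573 -0.24190617  0.14284655] [ 0.6060658  -0.19982792  0.15245867]
```

View pics/w1.png

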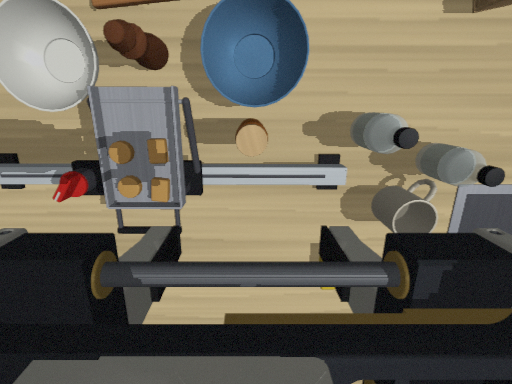

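The wrist view shows the jar lid at (251,137). That puts it at (0.584,-0.221,0.150), which agrees with the top view, and there is room on both sides for the fingers. I'll take it.

Run:
```python
from h import *
a=np.load("pics/w1.npz");W=wcloud(a["d"],np.array([.55024973,-.2184273,.35989845]),down(0));p=a["p"];h=cv2.cvtColor(p,cv2.COLOR_RGB2HSV);ok=a["d"]>0
m=((h[...,0]<6)|(h[...,0]>174))&(h[...,1]>150)&(h[...,2]>60)&ok&(W[...,2]>.126);q=W[m];print("knob",len(q),q.mean(0),q.min(0),q.max(0))
c=cv2.minAreaRect(q[:,:2].astype(np.float32)*1000);print(c)
r=np.hypot(W[...,0]-.714,W[...,1]+.225);m=ok&(abs(W[...,2]-.064)<.006)&(r<.095)&(r>.07);q=W[m][:,:2]
s=np.linalg.lstsq(np.c_[2*q,np.ones(len(q))],(q**2).sum(1),rcond=None)[0];print("blue",len(q),s[:2],np.sqrt(s[2]+s[:2]@s[:2]))
m=ok&(abs(W[...,2]-.042)<.006)&(h[...,1]<70)&(abs(W[...,0]-.507)<.03)&(W[...,1]>-.36)&(W[...,1]<-.14);q=W[m]
l=cv2.fitLine(q[:,:2].astype(np.float32),cv2.DIST_HUBER,0,.01,.01).ravel();print("rail",len(q),l,q.min(0),q.max(0))
robot.goto((.5845,-.2205,.22),down(0))
robot.servo_line((.5845,-.2205,.100),down(0),speed=.12)
print("f",robot.read_force())
robot.move_gripper(0.0)
print("grip",robot.read_grip_width(),robot.read_position(),robot.read_t())
robot.servo_line((.5845,-.2205,.36),speed=.2)
print(robot.read_grip_width(),robot.read_force(),robot.read_t())
p,d=robot.grab_frame("scene");cv2.imwrite("pics/s2.png",p[:,:,::-1])
```

```text
knob 233 [0.51008402 0.06792423 0.13200096] [0.48795685 0.05558235 0.12618595] [0.52762076 0.08635293 0.13491478]
((507.8368835449219, 70.43243408203125), (13.611404418945312, 41.35371017456055), 59.23173904418945)
blue 1277 [ 0.71233972 -0.22595697] 0.08093333519146384
rail 2175 [ 0.00335915  0.99999434  0.5071063  -0.24933937] [ 0.48980656 -0.35995429  0.03604017] [ 0.52379424 -0.14007832  0.04545804]
f [ 0.64689258 -0.62972735  0.61429905]
grip 0.5061101492471802 [ 0.58448528 -0.22051064  0.09997902] 6.7333
0.5061980561923117 [-0.79310646 -0.13170792 -2.1839383 ] 8.1833
```

View pics/s2.png

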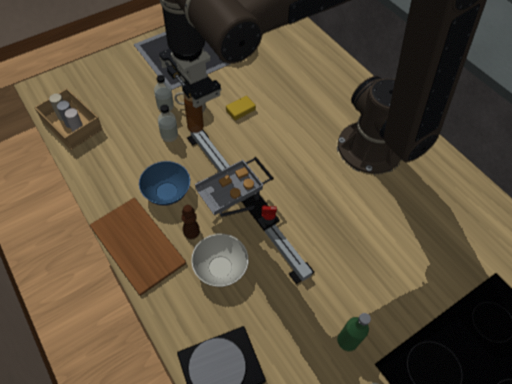

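The jar hangs upright in the gripper at about (195,110), clear of the tray. I'll place it at the free spot (0.40, 0.28), then move over the knob.

Run:
```python
from h import *
robot.goto((.40,.28,.34),down(0))
robot.servo_line((.40,.28,.12),speed=.2)
robot.servo_line((.40,.28,.101),speed=.04)
print(robot.read_force())
robot.move_gripper(1.0)
robot.servo_line((.40,.28,.26),speed=.25)
robot.goto((.47,.071,.26),down(-.7))
robot.move_gripper(.45)
p,d,W=wshot("w3");h=cv2.cvtColor(p,cv2.COLOR_RGB2HSV);ok=d>0
m=((h[...,0]<6)|(h[...,0]>174))&(h[...,1]>150)&(h[...,2]>60)&ok&(W[...,2]>.126);q=W[m];print("knob",len(q),q.mean(0),q.min(0),q.max(0))
print(cv2.minAreaRect(q[:,:2].astype(np.float32)*1000))
p,d=robot.grab_frame("scene");cv2.imwrite("pics/s3.png",p[:,:,::-1])
print(robot.read_t(),robot.read_position(),robot.read_ft_torque())
```

```text
[-0.30582709  0.07715104 -2.10109429]
knob 421 [0.50921672 0.07005805 0.13248338] [0.48738452 0.05570178 0.12605893] [0.52716058 0.08729992 0.13503343]
((507.2531433105469, 72.00212097167969), (14.104863166809082, 43.3619499206543), 56.03989028930664)
15.6583 [0.4700273  0.07097881 0.26002564] [ 0.03126478 -0.03186986  0.00723014]
```

View pics/s3.png

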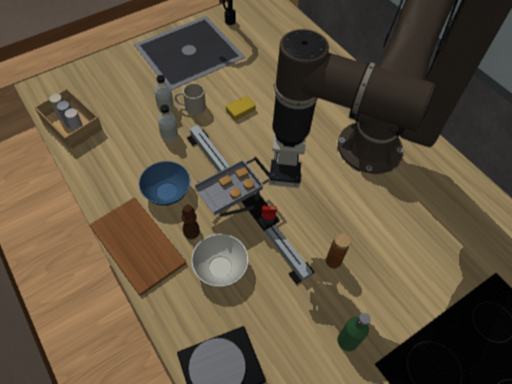

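View pics/w3.png

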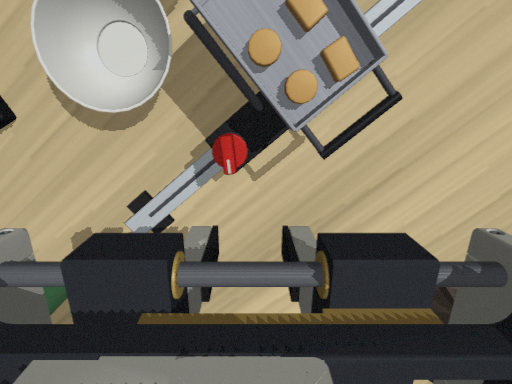

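The jar stands upright at scene (338,250). The knob at wrist (229,152) is aligned with the jaws at a yaw of -0.7. I'll grip it and loosen it, checking the torque as I go.

Run:
```python
from h import *
k=np.array([.5078,.0713,.109])
robot.servo_line(k+[0,0,.06],down(-.7),speed=.2)
robot.servo_line(k,down(-.7),speed=.08)
print("f",robot.read_force(),robot.read_ft_torque())
robot.move_gripper(0)
print("g",robot.read_grip_width(),robot.read_force(),robot.read_ft_torque())
for y in (-.3,.1,.5,.69):
    robot.servo_line(k,down(y),speed=.1)
    print(y,robot.read_grip_width(),robot.read_force().round(1),np.round(robot.read_ft_torque(),2),robot.read_t())
p,d=robot.grab_frame("scene");cv2.imwrite("pics/s4.png",p[120:300,120:400,::-1].repeat(2,0).repeat(2,1))
R=robot.read_tcp_rot();print(np.arctan2(R[1,0],R[0,0]))
```

```text
f [ 0.35356686 -0.11856913  0.78918176] [-0.00084783 -0.05817603 -0.00865077]
g 0.13843899141850793 [ 2.37885249  2.07931662 -0.56241921] [ 0.98306647 -0.488461    0.03224453]
-0.3 0.13848333688330722 [ 3.9  0.2 -0.1] [ 0.34 -1.42 -0.08] 18.3333
0.1 0.13890139529784878 [ 5.2  1.  -0.3] [ 0.33 -1.89 -0.05] 18.8833
0.5 0.13791246399425305 [5.4 0.5 0. ] [ 0.34 -1.89 -0.02] 19.4333
0.69 0.13788458373972087 [4.2 1.6 2. ] [ 0.28 -1.84 -0.24] 19.775
0.6848104130154922
```

View pics/s4.png

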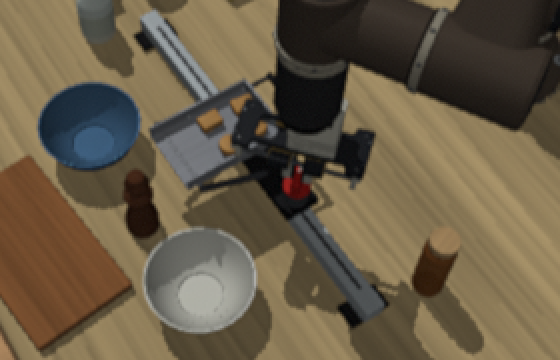

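The knob turned without resistance and the torque stayed low. Now I'll slide the carriage while it is loose, then tighten.

Run:
```python
from h import *
k=np.array([.5078,.0713,.109])
robot.servo_line(k+[-.0003,-.08,0],speed=.07)
print(robot.read_force().round(1),np.round(robot.read_ft_torque(),2),robot.read_grip_width())
k2=k+[-.0005,-.167,0]
robot.servo_line(k2,speed=.07)
print(robot.read_force().round(1),np.round(robot.read_ft_torque(),2),robot.read_position(),robot.read_t())
p,d=robot.grab_frame("scene");cv2.imwrite("pics/s5.png",p[100:300,120:400,::-1].repeat(2,0).repeat(2,1))
p,d=robot.grab_frame("top");cv2.imwrite("pics/t5.png",p[100:300,150:430,::-1].repeat(2,0).repeat(2,1))
```

```text
[ 6.6 -1.2  1.8] [-0.43 -2.26 -0.2 ] 0.14090817276807968
[ 5.2 -1.3  0.9] [-0.43 -2.23 -0.18] [ 0.50777154 -0.09580316  0.10918584] 22.5083
```

View pics/s5.png

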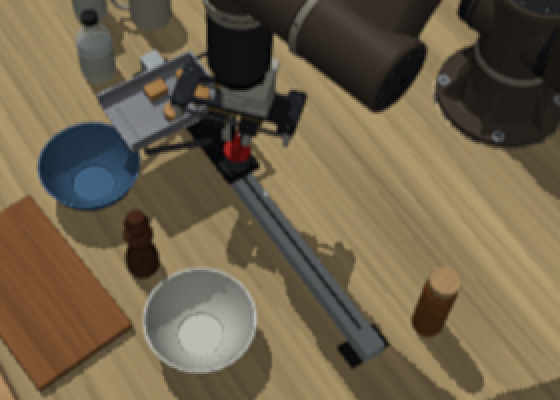

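View pics/t5.png

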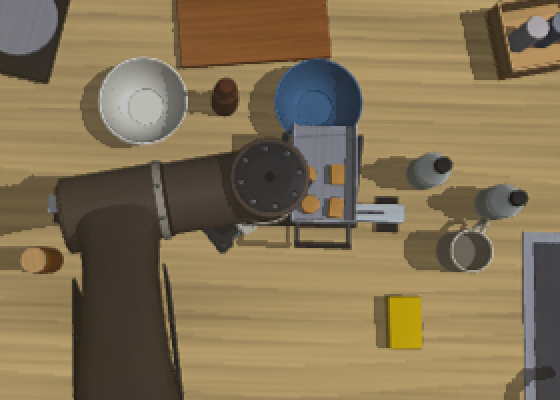

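The tray lip now lies over the blue bowl, at top crop (325,125) with the bowl at (318,100), and the pieces are still in the tray. Now I'll tighten.

Run:
```python
from h import *
k=np.array(robot.read_position())
for y in (.3,-.1,-.45,-.7,-.74):
    robot.servo_line(k,down(y),speed=.1)
    R=robot.read_tcp_rot();print(y,np.arctan2(R[1,0],R[0,0]).round(3),robot.read_grip_width(),robot.read_force().round(1),np.round(robot.read_ft_torque(),2))
robot.dwell(.2)
robot.move_gripper(.45)
robot.servo_line(k+[0,0,.13],speed=.2)
robot.goto((.40,-.226,.25),down(-np.pi/2))
robot.move_gripper(.27)
p,d,W=wshot("w6")
p,d=robot.grab_frame("scene");cv2.imwrite("pics/s6.png",p[60:300,120:400,::-1].repeat(2,0).repeat(2,1))
p,d=robot.grab_frame("top");cv2.imwrite("pics/t6.png",p[100:300,150:430,::-1].repeat(2,0).repeat(2,1))
print(robot.read_t(),robot.read_position())
m=(d>=0)&0
X,Y,Z=W[...,0],W[...,1],W[...,2];a=np.load("pics/w6.npz");V=a["p"].max(-1)
m=(a["d"]>0)&(Z>.12)&(Z<.145)&(X>.39)&(X<.465)&(V<90)&(abs(Y+.226)<.09);q=W[m];print("handle",len(q),q.mean(0),q.min(0),q.max(0))
```

```text
0.3 0.298 0.005870339674857986 [-3.9 -1.2 17. ] [-0.44  1.15 -0.06]
-0.1 -0.102 0.00472038230987648 [-0.5 -0.1 15.1] [-0.02  0.2  -0.02]
-0.45 -0.452 0.004543067464763702 [ 0.5  0.6 14.1] [ 0.14 -0.06  0.02]
-0.7 -0.702 0.007366456320009067 [-0.   1.1 13.5] [ 0.21 -0.19 -0.01]
-0.74 -0.742 0.00225423512787538 [ 0.8  0.8 13.7] [ 0.24 -0.22  0.13]
28.1 [ 0.40001873 -0.22594811  0.25000038]
handle 1140 [ 0.44206074 -0.23638911  0.13649994] [ 0.43358579 -0.28287914  0.13057577] [ 0.46499208 -0.18293702  0.13963564]
```

View pics/s6.png

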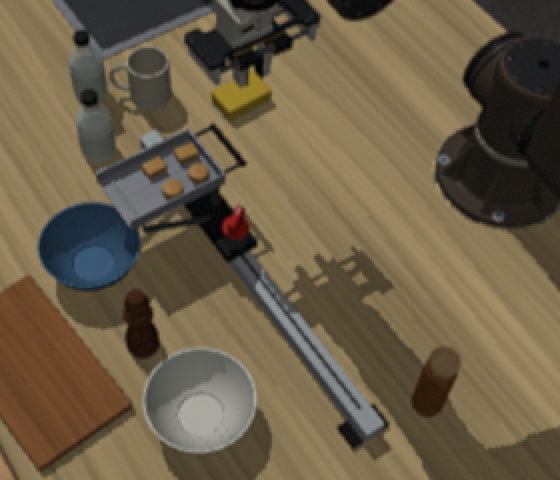

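View pics/w6.png

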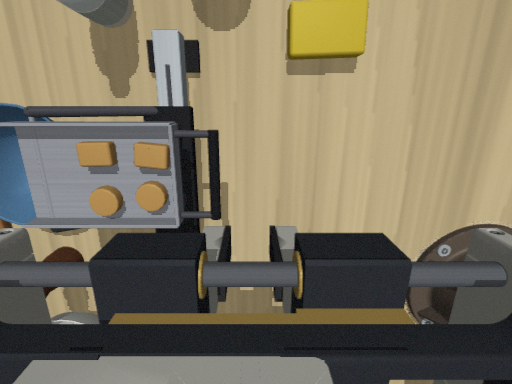

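View pics/t6.png

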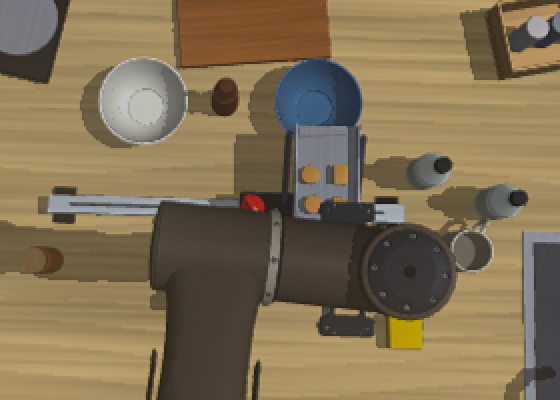

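The grip slipped off the knob at the start of tightening: the width read about 0 and there was an upward force of 17 N. The clamp is therefore probably still loose. The tray handle now sits at y of about -0.233, 7 mm past the target but within tolerance. I'll look at the knob again.

Run:
```python
from h import *
robot.goto((.45,-.10,.26),down(0))
p,d,W=wshot("w7");h=cv2.cvtColor(p,cv2.COLOR_RGB2HSV);ok=d>0
red=((h[...,0]<6)|(h[...,0]>174))&(h[...,1]>120)&(h[...,2]>50)
m=red&ok&(W[...,2]>.126);q=W[m];print("knob",len(q),q.mean(0),q.min(0),q.max(0))
r=cv2.minAreaRect(q[:,:2].astype(np.float32)*1000);print(r,cv2.boxPoints(r))
m=ok&(abs(W[...,2]-.042)<.006)&(abs(W[...,0]-.507)<.03)&(h[...,1]<70)&(W[...,1]>.02);qq=W[m];print("rail",len(qq),(qq.min(0)+qq.max(0))/2)
u=np.argwhere(red);y0,x0=u.min(0);y1,x1=u.max(0);c=p[max(0,y0-40):y1+40,max(0,x0-60):x1+60,::-1]
cv2.imwrite("pics/w7c.png",c.repeat(3,0).repeat(3,1));print(u.min(0),u.max(0),robot.read_t())
```

```text
knob 460 [ 0.50828707 -0.1015083   0.13257179] [ 0.48677338 -0.11893886  0.12618395] [ 0.52655143 -0.08610444  0.13519136]
((506.6090393066406, -102.48846435546875), (43.8293571472168, 13.988938331604004), 35.00291061401367) [[ 484.6461  -109.32979]
 [ 492.67038 -120.78845]
 [ 528.572    -95.64714]
 [ 520.5477   -84.18848]]
rail 4087 [0.50676536 0.13642751 0.0422895 ]
[108 233] [147 270] 29.3167
```

View pics/w7c.png

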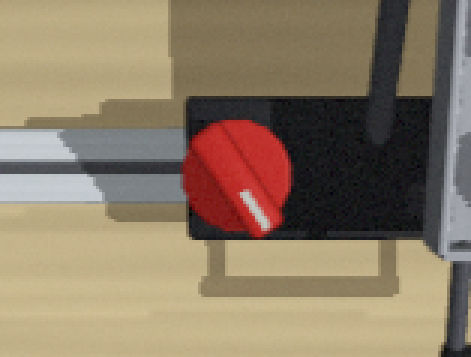

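The bar still points about 0.6-0.7 rad left, so the knob is loose, with its centre at (0.507,-0.1025). I'll grip it again a little deeper and tighten in small checked steps.

Run:
```python
from h import *
k=np.array([.5072,-.1025,.1065])
robot.move_gripper(.45)
robot.goto(k+[0,0,.06],down(.67))
robot.servo_line(k,down(.67),speed=.1)
print("f",robot.read_force().round(1),np.round(robot.read_ft_torque(),2))
robot.move_gripper(0)
def st(y):
    R=robot.read_tcp_rot();w=robot.read_grip_width();print(y,np.arctan2(R[1,0],R[0,0]).round(3),round(w,3),robot.read_force().round(1),np.round(robot.read_ft_torque(),2),np.round(robot.read_position(),4));return w
st("grip")
for y in (.5,.2,-.1,-.4):
    robot.servo_line(k,down(y),speed=.1)
    if st(y)<.1: print("slip");break
print(robot.read_t())
```

```text
f [0.1 0.2 0.5] [-0.11 -0.06 -0.04]
grip 0.67 0.15 [-2.1  0.   4.6] [ 0.04  0.67 -0.02] [ 0.5071 -0.1026  0.1067]
0.5 0.503 0.151 [-2.9 -0.8  5.8] [ 0.02  0.87 -0.08] [ 0.5071 -0.1026  0.1067]
0.2 0.203 0.152 [-2.4  0.1  4.9] [-0.03  0.91 -0.06] [ 0.5072 -0.1026  0.1067]
-0.1 -0.097 0.149 [-2.9  0.   4.9] [-0.09  0.97 -0.04] [ 0.5071 -0.1026  0.1067]
-0.4 -0.397 0.153 [-3.3 -0.9  5. ] [-0.16  0.97  0.01] [ 0.5071 -0.1027  0.1067]
33.5417
```

Run:
```python
from h import *
k=np.array([.5072,-.1025,.1065])
def st(y):
    R=robot.read_tcp_rot();w=robot.read_grip_width();print(y,np.arctan2(R[1,0],R[0,0]).round(3),round(w,3),robot.read_force().round(1),np.round(robot.read_ft_torque(),2),np.round(robot.read_position(),4));return w
for y in (-.6,-.7,-.73):
    robot.servo_line(k,down(y),speed=.1)
    if st(y)<.1: print("slip");break
robot.move_gripper(.45)
robot.servo_line(k+[0,0,.1],speed=.25)
robot.servo_line(k+[-.03,0,.15],speed=.25)
p,d,W=wshot("w8");h=cv2.cvtColor(p,cv2.COLOR_RGB2HSV);ok=d>0
red=((h[...,0]<6)|(h[...,0]>174))&(h[...,1]>120)&(h[...,2]>50)
m=red&ok&(W[...,2]>.126);q=W[m];r=cv2.minAreaRect(q[:,:2].astype(np.float32)*1000);print(len(q),r)
print(robot.read_t())
```

```text
-0.6 -0.597 0.149 [-2.9 -0.4  5.7] [-0.14  0.97 -0.04] [ 0.5071 -0.1027  0.1067]
-0.7 -0.695 0.15 [-2.7 -1.2  5.4] [-0.56  0.81  0.09] [ 0.5072 -0.1028  0.1067]
-0.73 -0.724 0.148 [-1.9 -1.8  5.6] [-0.52  0.83  0.35] [ 0.5072 -0.1028  0.1067]
430 ((601.42236328125, -83.49563598632812), (227.05078125, 38.869384765625), 12.263764381408691)
36.0583
```

View pics/w8.png

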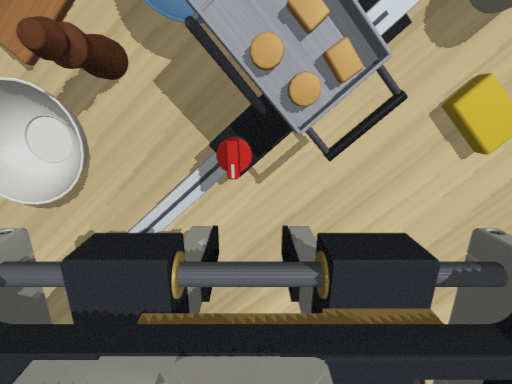

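The knob at wrist (234,157) shows the same tight pose as at the start, and there was 0.35 N m against the stop, so the clamp is tight. All four pieces are still in the tray. Next is the handle.

```bash
cat >> h.py <<'E'
HX,HZ,Y=.637,.118,-.2325
def tp(th): return np.array([HX-.197*np.cos(th)+.014*np.sin(th),Y,HZ+.197*np.sin(th)+.014*np.cos(th)-.019])
def st(y):
    w=robot.read_grip_width();print(y,round(w,3),robot.read_force().round(1),np.round(robot.read_ft_torque(),2),np.round(robot.read_position(),4));return w
E
python3 - <<'E'
from h import *
D=down(-np.pi/2);t0=tp(0)
robot.goto(t0+[-.02,0,.12],D)
robot.move_gripper(.25)
robot.servo_line(t0+[0,0,.06],D,speed=.2)
robot.servo_line(t0,speed=.1)
st("at")
robot.move_gripper(0)
if st("grip")>.06:
    robot.servo_line(tp(.1),speed=.1);st(.1)
p,d=robot.grab_frame("scene");cv2.imwrite("pics/s9.png",p[60:300,120:400,::-1].repeat(2,0).repeat(2,1));print(robot.read_t())
E
```

```text
at 0.253 [0.5 0.4 0.7] [ 0.12 -0.04  0.  ] [ 0.4406 -0.2327  0.1138]
grip 0.004 [-6.6  1.8 19.3] [1.05 2.42 0.03] [ 0.4404 -0.2331  0.1153]
39.1667
```

View pics/s9.png

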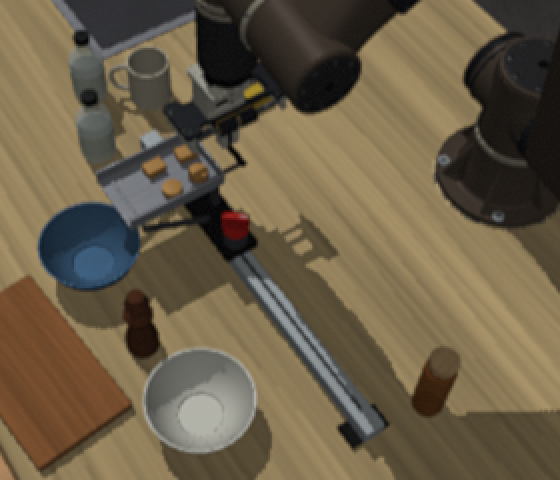

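The fingers shut fully (0.004) with 19 N upward, so the bar was squeezed out. In the scene view the gripper is at (225,130), just at the handle. I'll take a close look before trying again.

Run:
```python
from h import *
p,d,W=wshot("w10");print(robot.read_position(),robot.read_force())
p,d=robot.grab_frame("scene");cv2.imwrite("pics/s10.png",cv2.resize(p[90:170,180:280,::-1],None,fx=6,fy=6,interpolation=cv2.INTER_CUBIC))
Q=cloud("scene",d)
for v in range(112,150,3): print(v,[tuple((Q[v,u]*1000).astype(int)) for u in (226,230,234,238,242,246)])
```

```text
[ 0.4404139  -0.23307763  0.11535812] [-6.30516114  3.09405525 17.48517833]
112 [(np.int64(482), np.int64(-210), np.int64(273)), (np.int64(464), np.int64(-215), np.int64(257)), (np.int64(453), np.int64(-209), np.int64(256)), (np.int64(439), np.int64(-208), np.int64(250)), (np.int64(425), np.int64(-207), np.int64(242)), (np.int64(408), np.int64(-209), np.int64(231))]
115 [(np.int64(481), np.int64(-211), np.int64(258)), (np.int64(468), np.int64(-209), np.int64(252)), (np.int64(455), np.int64(-207), np.int64(246)), (np.int64(442), np.int64(-204), np.int64(241)), (np.int64(423), np.int64(-209), np.int64(226)), (np.int64(412), np.int64(-204), np.int64(224))]
118 [(np.int64(485), np.int64(-205), np.int64(252)), (np.int64(470), np.int64(-207), np.int64(242)), (np.int64(452), np.int64(-210), np.int64(228)), (np.int64(439), np.int64(-208), np.int64(222)), (np.int64(430), np.int64(-198), np.int64(226)), (np.int64(419), np.int64(-193), np.int64(224))]
121 [(np.int64(487), np.int64(-202), np.int64(243)), (np.int64(471), np.int64(-205), np.int64(230)), (np.int64(461), np.int64(-197), np.int64(231
[... 2032 characters left out ...]
, np.int64(-186), np.int64(134)), (np.int64(439), np.int64(-182), np.int64(129)), (np.int64(368), np.int64(-260), np.int64(1))]
145 [(np.int64(488), np.int64(-204), np.int64(123)), (np.int64(486), np.int64(-182), np.int64(145)), (np.int64(471), np.int64(-181), np.int64(137)), (np.int64(400), np.int64(-264), np.int64(0)), (np.int64(388), np.int64(-256), np.int64(0)), (np.int64(373), np.int64(-252), np.int64(-5))]
148 [(np.int64(495), np.int64(-193), np.int64(124)), (np.int64(491), np.int64(-173), np.int64(142)), (np.int64(421), np.int64(-259), np.int64(2)), (np.int64(409), np.int64(-251), np.int64(2)), (np.int64(397), np.int64(-242), np.int64(4)), (np.int64(385), np.int64(-235), np.int64(3))]
```

View pics/s10.png

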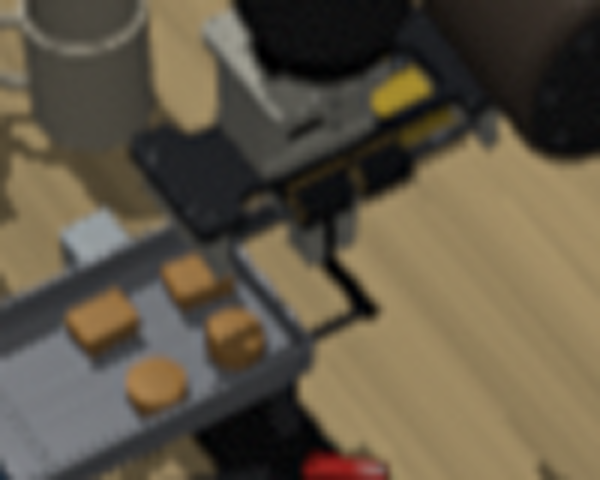

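View pics/w10.png

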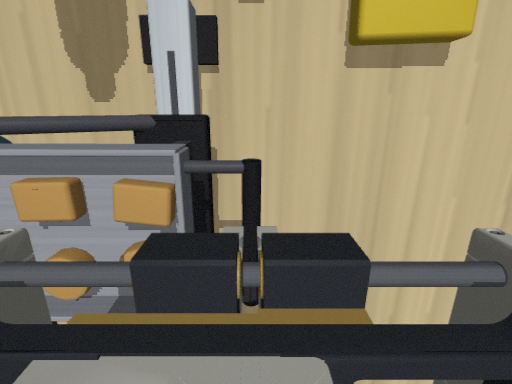

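The fingers closed on top of the bar (bar at wrist (251,190), tips above it). The real tips are about 20 mm higher than the reported TCP, which also explains the shallow knob grip. I'll regrip about 17 mm deeper, which still keeps the gripper body above the tray walls.

Run:
```python
from h import *
t0=tp(0)
robot.servo_line(t0+[0,0,.035],speed=.15)
robot.move_gripper(.25)
robot.servo_line(t0+[0,0,0],speed=.12)
robot.servo_line(t0+[0,0,-.017],speed=.06)
st("at")
robot.move_gripper(0)
w=st("grip")
p,d,W=wshot("w11");print(robot.read_t())
```

```text
at 0.255 [ 0.  -0.4 -0.1] [ 0.12 -0.05  0.01] [ 0.4398 -0.2325  0.0957]
grip 0.129 [-1.9  0.5  2.4] [0.11 0.71 0.01] [ 0.4397 -0.2325  0.0962]
41.55
```

View pics/w11.png

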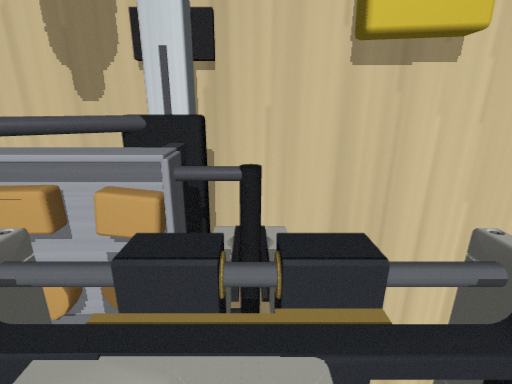

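The bar is now between the pads (width 0.129). I'll tip the tray along the arc and check the grip at each step.

Run:
```python
from h import *
o=np.array([0,0,-.017])
for th in (.15,.3,.45,.6,.75,.9,1.0,1.1):
    robot.servo_line(tp(th)+o,speed=.11)
    if st(th)<.06: break
p,d=robot.grab_frame("scene");cv2.imwrite("pics/s12.png",p[60:300,120:400,::-1].repeat(2,0).repeat(2,1))
print(robot.read_t())
```

```text
0.15 0.126 [-1.6 -2.2 -2.3] [-0.64  0.86 -0.07] [ 0.4437 -0.2325  0.1248]
0.3 0.127 [-4.3 -2.4 -1.3] [-0.7   1.96 -0.09] [ 0.4518 -0.2325  0.1532]
0.45 0.128 [-8.1 -1.7  1.8] [-0.46  3.14 -0.07] [ 0.4637 -0.2326  0.1798]
0.6 0.127 [-13.    0.1   7.6] [ 0.21  4.87 -0.04] [ 0.4794 -0.2326  0.2047]
0.75 0.124 [-15.7   2.3  14.2] [0.98 6.28 0.03] [ 0.4993 -0.2328  0.2276]
0.9 0.129 [-13.1   3.2  16. ] [1.   5.02 0.04] [ 0.5242 -0.233   0.2471]
1.0 0.125 [-8.7  2.6 14.3] [ 0.86  3.52 -0.02] [ 0.5424 -0.233   0.2577]
1.1 0.125 [-5.4  1.1 11.7] [0.55 2.34 0.02] [ 0.561  -0.2329  0.266 ]
44.7667
```

View pics/s12.png

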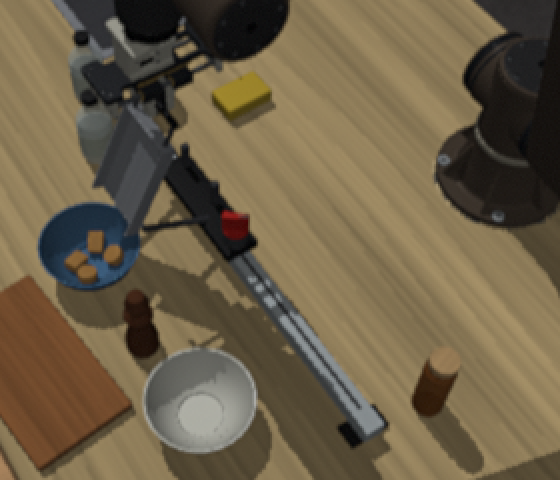

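All four pieces are in the blue bowl at about (92,250). I'll lower the tray along the same arc.

Run:
```python
from h import *
o=np.array([0,0,-.017])
for th in (1.0,.9,.75,.6,.45,.3,.15,.05,0):
    robot.servo_line(tp(th)+o,speed=.11 if th>.1 else .05)
    if st(th)<.06: break
print(robot.read_t())
```

```text
1.0 0.127 [-4.5  0.8  9.5] [0.48 1.68 0.  ] [ 0.5426 -0.2329  0.257 ]
0.9 0.126 [-4.8  1.3  7.7] [0.14 1.62 0.01] [ 0.5255 -0.2329  0.2461]
0.75 0.126 [-4.4 -0.3  4.6] [-0.11  1.43  0.03] [ 0.5024 -0.2328  0.227 ]
0.6 0.127 [-4.8 -1.   3.1] [-0.36  1.18 -0.06] [ 0.4825 -0.2326  0.2049]
0.45 0.126 [-2.9 -0.7  1.3] [-0.31  0.9  -0.07] [ 0.4661 -0.2325  0.1805]
0.3 0.125 [-3.1  0.2  0.9] [ 0.11  0.76 -0.01] [ 0.4533 -0.2324  0.1539]
0.15 0.127 [-2.4  2.1 -0.4] [ 0.8   0.78 -0.04] [ 0.4445 -0.2323  0.1257]
0.05 0.12 [-2.8  3.8  0.2] [1.4  0.81 0.01] [ 0.441  -0.2323  0.106 ]
0 0.122 [-3.1  4.1 -0.1] [1.66 0.85 0.06] [ 0.4399 -0.2323  0.0962]
48.4083
```

Run:
```python
from h import *
t=tp(0)+[0,0,-.017]
robot.servo_line(t+[0,0,-.003],speed=.03);st("-3mm")
robot.move_gripper(.25);st("open")
robot.servo_line(t+[0,0,.05],speed=.1);st("up")
robot.servo_line(t+[-.0,0,.2],speed=.25)
robot.goto((.35,.05,.35),down(-np.pi/2))
for n in("scene","top"):
    p,d=robot.grab_frame(n);np.savez(f"pics/{n}13.npz",p=p,d=d)
    c=p[60:300,120:400] if n=="scene" else p[100:300,150:430]
    cv2.imwrite(f"pics/{n}13.png",c[:,:,::-1].repeat(2,0).repeat(2,1))
    Q=cloud(n,d);X,Y,Z=Q[...,0],Q[...,1],Q[...,2]
    h=cv2.cvtColor(p,cv2.COLOR_RGB2HSV)
    m=(d>0)&(np.hypot(X-.713,Y+.2255)<.08)&(h[...,0]>5)&(h[...,0]<25)&(h[...,1]>120)&(h[...,2]>110);q=Q[m];print(n,"pieces",len(q),q.min(0).round(3),q.max(0).round(3))
    m=(d>0)&(Z>.12)&(Z<.16)&(X>.425)&(X<.45)&(abs(Y+.2325)<.06)&(h[...,2]<100);q=Q[m];print("handle",len(q),q.mean(0).round(3) if len(q) else 0)
print(robot.read_t())
```

```text
-3mm 0.127 [-3.4  3.4 -0.4] [1.58 1.06 0.06] [ 0.4398 -0.2324  0.0933]
open 0.254 [ 0.1  0.2 -0.3] [ 0.14 -0.05  0.04] [ 0.4403 -0.2327  0.0932]
up 0.252 [-0.1 -0.   0.6] [ 0.06 -0.04  0.04] [ 0.4397 -0.2323  0.1456]
scene pieces 188 [ 0.671 -0.264  0.016] [ 0.756 -0.19   0.035]
handle 90 [ 0.444 -0.228  0.136]
top pieces 183 [ 0.674 -0.267  0.015] [ 0.755 -0.187  0.036]
handle 93 [ 0.44  -0.231  0.136]
51.825
```

View pics/scene13.png

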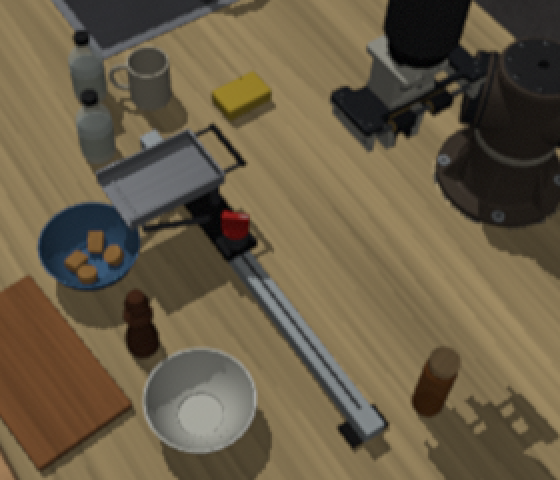

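View pics/top13.png

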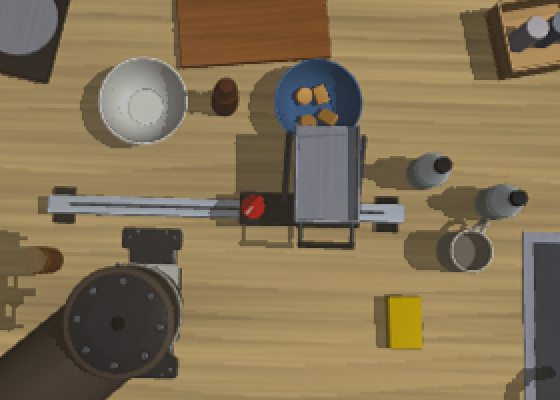

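The tray is flat: the handle reads z 0.136, the same as at the start. The four pieces are in the blue bowl, the knob points as it did when tight, the jar is upright and the gripper is clear. I'm handing in.

Run:
```python
from rig import robot
robot.job_done();print(robot.read_t())
```

```text
the job is handed in; nothing more can be done
the job is handed in; nothing more can be done
```

I did every step of the task and handed the job in at about 52 s of the 72 s allowed. The hand-in reports no verdict, so the result rests on my own checks.

- **Jar:** moved to (0.40, 0.28), where it stands upright on the worktop.
- **Clamp and slide:** I loosened the knob, slid the carriage about 0.174 m toward the blue bowl and tightened the knob again.
- **Tipping:** I tipped the tray to about 1.1 rad until it was empty, then lowered it flat.

**Last checks (cameras and force readings):**
- All four pieces lie in the blue bowl, with their tops at or below 36 mm.
- The handle is back at the height I measured at the start, so the tray is flat.
- The lip is about 57 mm from the bowl's centre, calculated from the measured knob, rail and bowl positions.
- The knob points as it did when tight, and I felt 0.35 N m against the stop while tightening.
- Both bowls and the other things look unmoved in the pictures, and the gripper is clear.

**What went wrong on the way:**
- **First tightening:** the grip slipped off the knob. This pushed the loose carriage about 7 mm past the target, which I left because it is within tolerance. I regripped deeper and tightened again.
- **First handle grip:** the fingers closed on top of the bar. Their tips appear to sit about 20 mm higher than the reported position, so I regripped 17 mm deeper.
- **Clamp value:** I could not read it directly; tightness is judged from the tool's turn angle, the stop torque and the picture.

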